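# Prop the spice chest's lid open on its stay

### The job

Prop open the spice chest: raise its lid by the steel bar until it is nearly upright, then swing the orange-tipped stay inside the chest fully up to its stop. Then bring the lid gently back down, without letting it fall, until it rests on the tip of the stay, and let go. Leave the blender container, the jar and the pliers as they are.

Things in the scene. Friction and masses are not known exactly. Their poses are not given: they have to be found in the camera images.
- chest: Fixed pale wooden spice chest, 200 mm deep (x), 260 mm wide (y), rim 86 mm above the counter, walls 8 mm, inner floor at 14 mm; small jars in its +y half, the stay in its -y half. It stands on a thin grey silicone pad, 250 x 310 mm. Origin: centre of its underside, at counter level; z up, x from its front (bar side) to its hinge side. Placed and turned anew each time.
- lid (a joint): Opening of the lid, rad: 0 shut, level; 1.40 at its stop, nearly upright, leaning over the chest. A wooden board 10 mm thick, 202 x 260 mm, 0.45 kg, hinged on the chest's far (+x) rim. Its stiff hinge (0.16 N m) holds it only above about 1.27; lower down it falls unless held or propped. Resting on the raised stay it reads about 0.79. Lifting takes 3 N at the bar.
- lid_hinge (a point): Mid-width point of the hinge line, at (100, 0, 87) mm in the chest's frame; the hinge axis is the chest's y. Axes are the lid's: those of the chest when shut.
- lid_bar (a point): Middle of the lid's round steel bar (10 mm diameter, 100 mm long, along y), which stands out beyond the lid's front edge in the lid's plane, 39 mm clear of the edge; (-245, 0, 5) mm from lid_hinge in the lid's frame, 92 mm above the counter when shut. Pinch it from above, fingers before and behind it, opened no wider than about 32 mm; it can turn between them.
- stay (a joint): Angle of the stay in rad: 0 folded level under the lid, pointing to the hinge (+x of the chest); 1.31 fully up at its stop, leaning 15 degrees towards the hinge. Its pivot axis is the chest's y; slight friction (0.018 N m) holds it where it is left once it is more than halfway up; under 1 N at the tip moves it.
- stay_pivot (a point): Pivot of the stay: at (-25, -75, 74) mm in the chest's frame, 46 mm inside the -y wall. Axes are the stay's: x along it to its tip, y the pivot axis.
- stay_grip (a point): Middle of the stay's free orange end (12 mm wide in y, 11 mm thick, 30 mm long), 86 mm from the pivot. Folded, it lies 39 mm before the hinge line, under the raised leaning lid: pinch it across y, tool tilted to point down and towards the hinge. The rest of the folded stay is sunk between brass cheeks, 84 mm high. 35 mm are free on each side of the end, 50 mm below. Axes are the stay's.
- stay_tip (a point): Centre of the stay's rounded tip (7 mm radius, 16 mm wide), 105 mm from the pivot. Axes are the stay's.
- blender: Bystander: tall clear polycarbonate blender container with black foot, lid and handle (handle to its +x), 250 mm high, 116 mm across, standing loose beside the chest. Origin: centre of its underside.
- jar: Bystander: amber glass spice jar with steel screw lid, 52 mm across, 100 mm high, standing loose beside the chest. Origin: centre of its underside.
- pliers: Bystander: steel pliers with red handles, 170 mm long (x), 60 mm wide, 14 mm thick, lying loose in front of the chest's +y corner. Origin: middle of its underside.

How it is judged:
By the outcome, as a careful person would: the job done as asked, in the order asked, and still so for the second after the job is handed in, with the robot touching nothing.
It also fails if it takes over 72 s, if anything falls off the work surface, if the arm or the gripper's body presses on something with over 40 N, if the wrist force passes 120 N, or if a joint passes its speed limit or range.

### The arm

A 6-joint arm with a two-finger parallel gripper is mounted at the origin on the work surface. World frame = base frame: x ahead of the robot, y to its left, z up, the work surface at z = 0. Lengths are in m, angles in rad, forces in N, time in s.
With the tool pointing down it reaches from about 0.25 to 0.85 m from the base axis. Payload 12.5 kg.
Tool frame: the origin (TCP) lies midway between the tips of the shut fingers; the grasp point (between the pads) lies 19 mm behind it (robot.grip_point_offset is the z of the grasp point in the tool frame, in m); z points along the fingers, y is the line along which they close (so a half turn about z gives the same grasp; the last joint's range is limited). The gripper opens to 93 mm and grips with 3 to 60 N. Pads are 15 mm wide; open, the fingers measure 128 mm over their backs; the gripper's body (75 mm by 188 mm) begins 65 mm behind the grasp point.
Start: joints at [-1.278, 0.351, 1.652, -0, 1.139, -0.085], TCP at [0.203, -0.511, 0.219] pointing down, gripper open.
Joint ranges: [-2.75, 2.75], [-0.79, 2.1], [0.01, 2.65], [-1.57, 4.71], [0.07, 3.14], [-2.87, 2.87]. Speed limits (rad/s): [2.22, 2.22, 2.79, 3.14, 3.14, 3.14].

### API

Orientations are given as a unit quaternion [x, y, z, w].
In Python, from station import robot gives the robot as it stands. The module is installed in compiled form; this text tells all that it offers. Calls block until the motion is done:
- robot.reach(position, orientation): joint-space move of the TCP to a pose.
- robot.move_l(position, feed=0.15, attitude=None, contact_N=None): straight line of the TCP; attitude=None keeps the orientation; feed is the mean speed in m/s. With contact_N (N) it stops when the force on the tool has changed by that much, and returns True; else False.
- robot.move_j(angles): joint-space move.
- robot.gripper_open() and robot.clamp(force=None): open the fingers fully, or close them until they stop; force is the grip in N (None keeps the last).
- robot.dwell(seconds).
- robot.ik(position, orientation): joint angles nearest the present ones, or None.
- robot.state(): the state.
- robot.snapshot(name): name is "scene" or "top" or "wrist"; returns a dict with "pixels" (384x512x3 uint8, blue, green, red), "K" (3x3 intrinsics, pixels), "eye" and "orientation" of the camera in the world; the wrist camera has in their place "mount" (4x4, takes a point from camera to tool coordinates, whose origin is the TCP and whose axes are the flange's). Camera axes: x right, y down, z forward; pixel columns grow to the right and rows downward; lengths in m; the calibration is good to about 2 mm. The wrist camera is an equidistant fisheye: a pixel r from the principal point sees the ray r / f radians off the axis. A picture is of the moment at which its call begins: read the wrist's pose just before it. There is no depth.
A pose or a line that the arm cannot do raises robot.Unreachable and nothing moves.
- robot.hand_in(): hands the job in; it is judged then, once.
The state is a dict: "time_s": time; "joint_positions": joint angles; "qd": joint speeds; "joint_torque": joint torques, N m; "position": TCP position; "tcp_rot": TCP orientation; "wrist_force": force on the tool from outside, world axes, zero at the start; "moment": the same for the moment, N m; "finger_gap": finger opening in m; "grip_force": force on a finger pad.
Only numpy, scipy, OpenCV 4.12 (cv2) and the standard library are available. Lean on these libraries where they do the work, as an engineer would, in place of code of your own. Each camera call takes 0.05 s, during which the arm holds its last target. There are 200 camera calls.

## Working session

There is one attempt and no reset: what is moved stays moved. The work goes in short steps, each a Python script; the robot and the scene stay as the last script left them, time stands still between calls to the robot, and variables do not carry over. Pictures are saved under pics/ and viewed, at most 10 in all, crops included, and the job is handed in when it is done.

```bash
mkdir -p pics; python3 - <<'E'
from station import robot
import cv2,numpy as np,json
print(robot.state()["position"],robot.grip_point_offset)
for n in("scene","top"):
    s=robot.snapshot(n); cv2.imwrite(f"pics/{n}0.png",cv2.resize(s["pixels"],(800,600),interpolation=cv2.INTER_CUBIC)); np.savez(f"{n}0.npz",**s)
    print(n,s["K"],s["eye"],s["orientation"])
E
```

```text
[ 0.20281526 -0.51088229  0.21811595] -0.0188
scene [[364.72443619   0.         249.25704701]
 [  0.         364.72443619 192.98954811]
 [  0.           0.           1.        ]] [ 1.08573436 -0.31176067  0.85291045] [ 0.85124146  0.40881029 -0.14313151 -0.29626929]
top [[445.3295953    0.         261.69249987]
 [  0.         445.3295953  193.42775187]
 [  0.           0.           1.        ]] [0.47429792 0.03638092 1.31109417] [ 0.71619171 -0.69575464  0.04039091 -0.03692548]
```

View pics/top0.png

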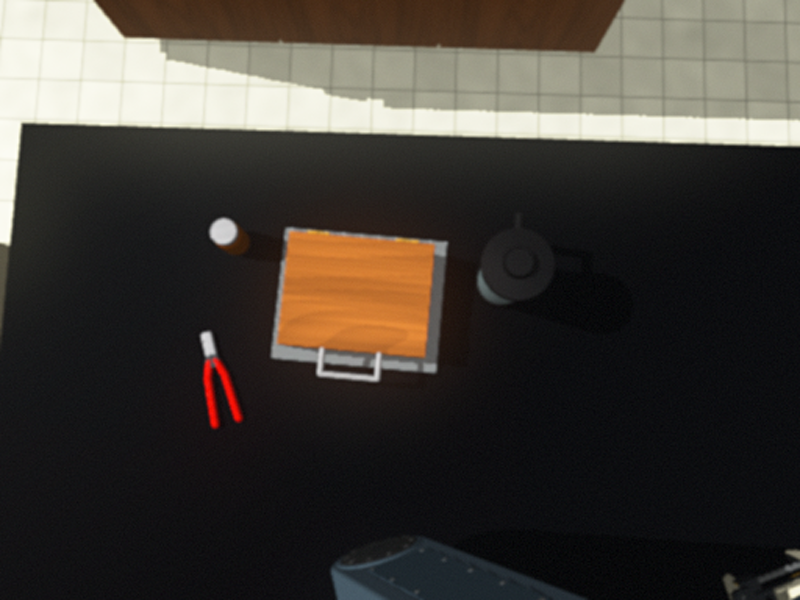

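View pics/scene0.png

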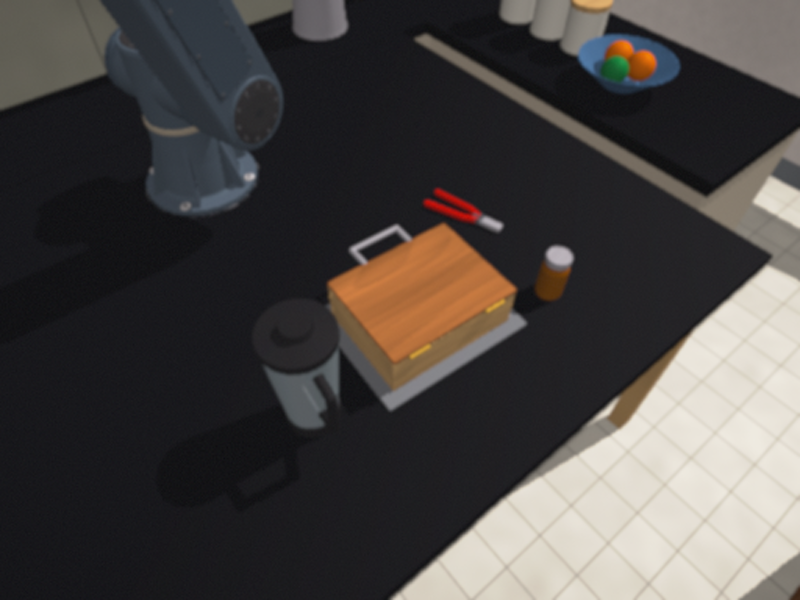

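The top view shows the lid corners at (288,231), (436,242), (425,357) and (277,345), with the bar's ends at (318,376) and (379,380). The scene view shows the lid corners at (329,289), (445,225), (517,290) and (396,360). The blender is on the chest's -y side, the jar on its +y side and the pliers in front of its +y corner. I'll fit the chest pose to both views.

```bash
cat > h.py <<'E'
import numpy as np,cv2
from scipy.optimize import least_squares
from scipy.spatial.transform import Rotation as R
def proj(s,P):
    p=R.from_quat(s["orientation"]).inv().apply(np.atleast_2d(P)-s["eye"])@np.array(s["K"]).T
    return p[:,:2]/p[:,2:]
E
python3 - <<'E'
from h import *
T=dict(np.load("top0.npz"));S=dict(np.load("scene0.npz"))
M=np.array([[100,130,97],[100,-130,97],[-102,-130,97],[-102,130,97],[-150,49,97],[-150,-49,97]])/1e3
t=(np.array([(288,231),(436,242),(425,357),(277,345),(318,378),(379,382)])+.5)*.64-.5
s=(np.array([(517,290),(396,360),(329,289),(445,225)])+.5)*.64-.5
W=lambda p,m:R.from_euler('z',p[2]).apply(m)+[p[0],p[1],0]
def res(p,both=1):
    a=(proj(T,W(p,M))-t); b=proj(S,W(p,M[:4]))-s
    if both==2: return b.ravel()
    return np.r_[a.ravel(),b.ravel()] if both else a.ravel()
for k in(0,1,2):
    f=least_squares(res,[.6,.1,0],args=(k,),loss='soft_l1');print(f.x,np.round(f.fun,1))
p=f.x
f=least_squares(res,[.6,.1,0],loss='soft_l1')
def back(s,uv,z):
    d=R.from_quat(s["orientation"]).apply(np.linalg.inv(s["K"])@np.r_[(np.array(uv)+.5)*.64-.5,1]);return s["eye"]+d*(z-s["eye"][2])/d[2]
c=f.x
inv=lambda w:R.from_euler('z',-c[2]).apply(w-[c[0],c[1],0])
for n,uv,z in(("blend",(516,265),.24),("jar",(223,231),.1),("pl",(207,335),.01),("pl2",(240,418),.01),("bar",(349,379),.092)):
    w=back(T,uv,z);print(n,w,inv(w))
# enlarged crop, with model overlay
I=T["pixels"].copy()[130:270,150:370];I=cv2.resize(I,None,fx=3.6,fy=3.6,interpolation=cv2.INTER_CUBIC)
for q in proj(T,W(c,M)): cv2.circle(I,tuple(int(v) for v in (q-[150,130]+.5)*3.6-.5),3,(0,255,0),1)
cv2.imwrite("pics/crop.png",I)
E
```

```text
[ 0.62139739  0.12536566 -0.05185509] [ 0.3  0.3 -0.9  0.8  0.5  0.1 -0.1  0.1  1.7 -0.9 -1.3 -0.6]
[ 0.62321393  0.12662402 -0.05183424] [-0.2 -0.3 -1.4  0.2  0.  -0.5 -0.5 -0.6  1.3 -1.6 -1.7 -1.2 -0.5 -1.3
 -1.1  1.8 -1.8 -4.  -1.6 -2. ]
[ 0.62880332  0.12627829 -0.05360079] [ 1.   0.1  0.2  3.4 -0.8 -2.8 -0.3 -0.9]
blend [ 0.65570972 -0.13201715  0.24      ] [ 0.04585261 -0.25661016  0.24      ]
jar [0.72487895 0.36497851 0.1       ] [0.08917908 0.24330173 0.1       ]
pl [0.54518985 0.4078119  0.01      ] [-0.09248791  0.27676771  0.01      ]
pl2 [0.39391902 0.33785166 0.01      ] [-0.23993086  0.19906394  0.01      ]
bar [0.47132392 0.13318716 0.092     ] [-0.15202605 -0.00131525  0.092     ]
```

View pics/crop.png

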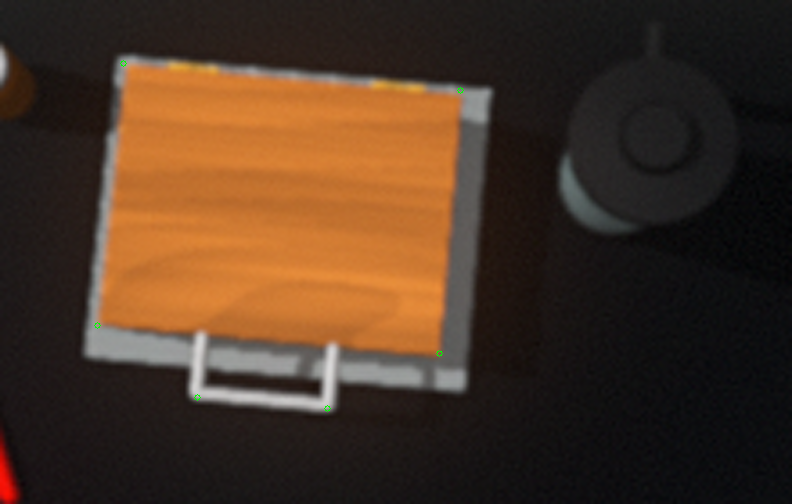

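```bash
cat >> h.py <<'E'
from station import robot
C=np.array([.622,.126,-.052]); Rc=R.from_euler('z',C[2]); G=.0188
def W(p): return Rc.apply(np.asarray(p,float)/1e3)+[C[0],C[1],0]
def inv(w): return Rc.inv().apply(np.asarray(w)-[C[0],C[1],0])*1e3
DOWNX=R.from_matrix(np.array([[0,1,0],[1,0,0],[0,0,-1.]]).T.T)  # tool y=+x chest, z down
def quat(Rt): return (Rc*Rt).as_quat()
def bar(th): return np.array([100-245*np.cos(th)+5*np.sin(th),0,87+245*np.sin(th)+5*np.cos(th)])
def show(*t):
    s=robot.state(); print(*t,"t%.1f"%s["time_s"],"tcp",inv(s["position"]).round(1),"F",np.round(s["wrist_force"],1),"gap%.4f grip%.1f"%(s["finger_gap"],s["grip_force"]))
def snap(n,f,crop=None,k=1.5):
    s=robot.snapshot(n);np.savez(f+".npz",**s);I=s["pixels"]
    if crop: I=I[crop[1]:crop[3],crop[0]:crop[2]]
    cv2.imwrite(f"pics/{f}.png",cv2.resize(I,None,fx=k,fy=k,interpolation=cv2.INTER_CUBIC))
E
python3 - <<'E'
from h import *
q=quat(DOWNX); off=np.array([-32.5,0,0]); tip=np.array([0,0,-1e3*G])
robot.reach(W([-230,0,260]),q); show("above")
b=bar(0)
robot.reach(W(b+off+tip+[0,0,60]),q)
hit=robot.move_l(W(b+off+tip),feed=.12,contact_N=4); show("down",hit)
if not hit:
    robot.clamp(3); show("clamp")
    robot.move_l(W(b+tip),feed=.06,contact_N=12); show("centred")
    robot.clamp(20); show("grip")
snap("scene","s1",(180,90,400,270),3.6)
E
```

```text
above t2.5 tcp [-229.7   -0.4  260. ] F [-0.2 -0.4 -0.3] gap0.0930 grip0.0
down False t3.8 tcp [-176.9    0.2   74.2] F [ 0.9 -0.5  0.4] gap0.0932 grip0.0
clamp t4.4 tcp [-1.761e+02  1.000e-01  7.360e+01] F [ 6.1 -0.9 -2.1] gap0.0695 grip3.0
centred t5.0 tcp [-145.9   -0.2   72.6] F [-6.4  0.8  5. ] gap0.0100 grip3.0
grip t5.2 tcp [-146.1   -0.2   72.6] F [-6.9  1.2  6.8] gap0.0093 grip20.0
```

View pics/s1.png

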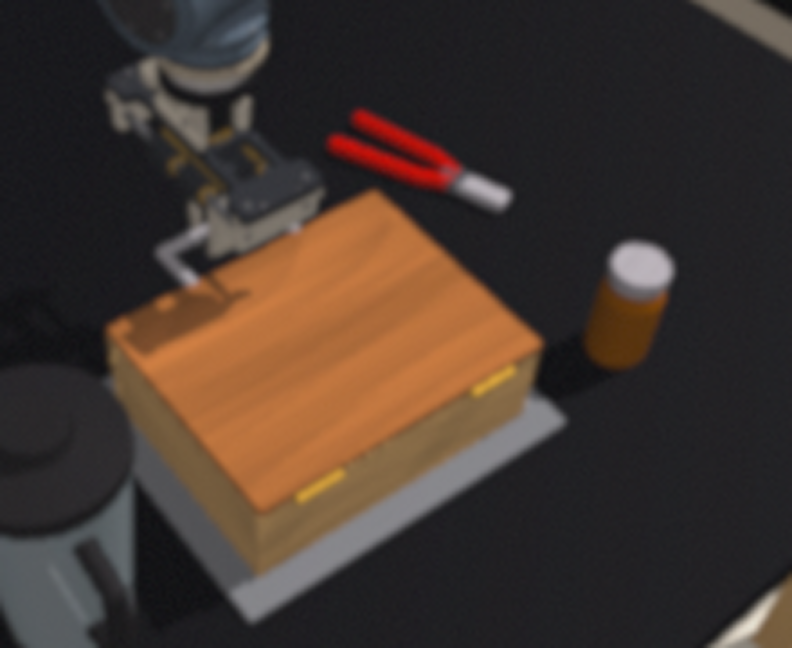

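The scene crop shows the fingers closed on the bar, with a 10 mm gap equal to the bar's diameter. The other objects are undisturbed. Next I lift along the arc.

```bash
sed -i 's/C=np.array(\[.622,/C=np.array([.6208,/' h.py; python3 - <<'E'
from h import *
tip=np.array([0,0,-1e3*G]); m=0
for th in np.linspace(.1,1.395,14):
    h=robot.move_l(W(bar(th)+tip),feed=.09,contact_N=25)
    f=np.linalg.norm(robot.state()["wrist_force"]);m=max(m,f)
    if h: print("hit",th);break
show("up",m)
E
```

```text
up 18.55985304232501 t11.2 tcp [ 62.5  -0.4 311.3] F [-0.7 -5.8  5.4] gap0.0094 grip20.0
```

```bash
python3 - <<'E'
from h import *
robot.gripper_open(); show("open")
p=inv(robot.state()["position"])
robot.move_l(W(p+[0,0,70]),feed=.15)
robot.move_l(W([-120,-75,330]),feed=.25); show()
s0=robot.state();np.savez("w2s.npz",p=s0["position"],q=s0["tcp_rot"])
snap("wrist","w2"); snap("top","t2",(150,120,370,285),3.6)
E
```

```text
open t12.6 tcp [ 62.1   0.  310.3] F [-0.  -0.   0.8] gap0.0931 grip0.0
t14.2 tcp [-119.3  -74.8  329.9] F [-0.2 -0.4  0.1] gap0.0929 grip0.0
```

View pics/w2.png

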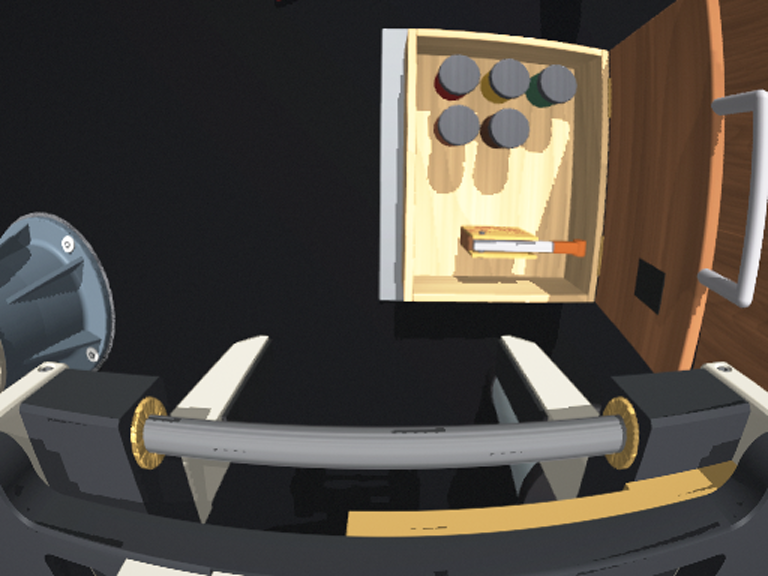

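View pics/t2.png

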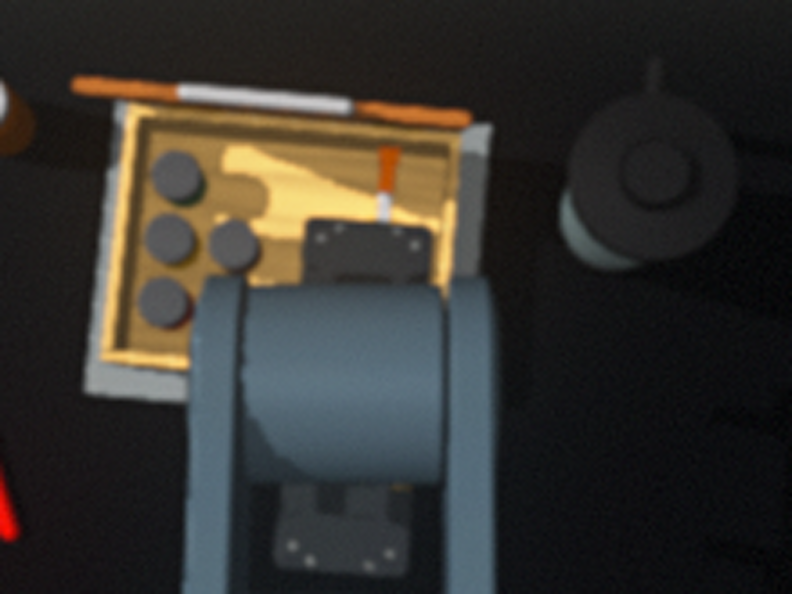

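The wrist view shows the chest open. The orange stay end is at (570,247), and at that x there is nothing between it and about y = +60. The nearest jars are at columns 458 and 508. The lid is standing, so I'll check the predicted pixels of the grip and check IK.

```bash
cat >> h.py <<'E'
def tilt(b): # tool z = down+towards hinge by b deg, tool y = +-chest y
    b=np.radians(b); z=np.array([np.sin(b),0,-np.cos(b)]); y=np.array([0,1.,0])
    return R.from_matrix(np.c_[np.cross(y,z),y,z])
E
python3 - <<'E'
from h import *
w=np.load("w2.npz"); st=np.load("w2s.npz"); M=w["mount"]
def pw(p):
    t=R.from_quat(st["q"]).inv().apply(W(p)-st["p"]); c=np.linalg.inv(M)@np.r_[t,1]; K=w["K"]
    r=np.hypot(c[0],c[1]);a=np.arctan2(r,c[2]); return (np.array([K[0,2],K[1,2]])+K[0,0]*a*c[:2]/r+.5)*1.5-.5
for n,p in(("grip",[61,-75,79.5]),("tip",[87,-75,74]),("tip centre",[80,-75,80]),("-x-y",[-100,-130,86]),("-x+y",[-100,130,86]),("+x-y",[100,-130,86])): print(n,pw(p).round(0))
g=np.array([61,-75,74.])
for sg in (1,-1):
  for b in(15,20,25,30):
    Rt=tilt(b)*R.from_euler('z',0 if sg>0 else np.pi); z=Rt.as_matrix()[:,2]
    for o in([0,26.5,0],[0,26.5,80],[-64,0,83]):
        r=robot.ik(W(g+o+z*G*1e3),quat(Rt)); print(sg,b,o,None if r is None else np.round(r,2))
E
```

```text
grip [566. 247.]
tip [586. 246.]
tip centre [583. 247.]
-x-y [406. 302.]
-x+y [407.  27.]
+x-y [596. 301.]
1 15 [0, 26.5, 0] [ 0.05  0.68  1.59 -0.05  0.61 -1.43]
1 15 [0, 26.5, 80] [ 0.05  0.57  1.55 -0.04  0.76 -1.44]
1 15 [-64, 0, 83] [ 0.02  0.46  1.73 -0.03  0.69 -1.48]
1 20 [0, 26.5, 0] [ 0.05  0.66  1.65 -0.08  0.48 -1.4 ]
1 20 [0, 26.5, 80] [ 0.05  0.55  1.61 -0.06  0.63 -1.42]
1 20 [-64, 0, 83] [ 0.02  0.44  1.8  -0.04  0.56 -1.47]
1 25 [0, 26.5, 0] [ 0.06  0.65  1.71 -0.14  0.35 -1.34]
1 25 [0, 26.5, 80] [ 0.06  0.53  1.68 -0.1   0.51 -1.39]
1 25 [-64, 0, 83] [ 0.02  0.42  1.85 -0.07  0.44 -1.44]
1 30 [0, 26.5, 0] [ 0.06  0.64  1.77 -0.26  0.22 -1.21]
1 30 [0, 26.5, 80] [ 0.06  0.51  1.74 -0.16  0.38 -1.33]
1 30 [-64, 0, 83] [ 0.02  0.4   1.91 -0.12  0.31 -1.39]
-1 15 [0, 26.5, 0] [ 0.05  0.68  1.59 -0.05  0.61  1.71]
-1 15 [0, 26.5, 80] [ 0.05  0.57  1.55 -0.04  0.76  1.7 ]
-1 15 [-64, 0, 83] [ 0.02  0.46  1.73 -0.03  0.69  1.66]
-1 20 [0, 26.5, 0] [ 0.05  0.66  1.65 -0.08  0.48  1.74]
-1 20 [0, 26.5, 80] [ 0.05  0.55  1.61 -0.06  0.63  1.72]
-1 20 [-64, 0, 83] [ 0.02  0.44  1.8  -0.04  0.56  1.67]
-1 25 [0, 26.5, 0] [ 0.06  0.65  1.71 -0.14  0.35  1.8 ]
-1 25 [0, 26.5, 80] [ 0.06  0.53  1.68 -0.1   0.51  1.76]
-1 25 [-64, 0, 83] [ 0.02  0.42  1.85 -0.07  0.44  1.7 ]
-1 30 [0, 26.5, 0] [ 0.06  0.64  1.77 -0.26  0.22  1.93]
-1 30 [0, 26.5, 80] [ 0.06  0.51  1.74 -0.16  0.38  1.82]
-1 30 [-64, 0, 83] [ 0.02  0.4   1.91 -0.12  0.31  1.76]
```

```bash
python3 - <<'E'
from h import *
Rt=tilt(25); z=Rt.as_matrix()[:,2]; q=quat(Rt); T=z*G*1e3
sg=lambda a:np.array([-25+86*np.cos(a),-75,74+86*np.sin(a)])
o=np.array([0,26.5,0])
robot.reach(W(sg(0)+o+T-z*140),q); show("pre")
h=robot.move_l(W(sg(0)+o+T),feed=.1,contact_N=4); show("in",h)
if not h:
    robot.clamp(3); show("clamp")
    h=robot.move_l(W(sg(0)+T),feed=.05,contact_N=10); show("centred",h)
    robot.clamp(8); show("grip")
snap("scene","s3",(180,60,400,225),3.6)
E
```

```text
pre t15.6 tcp [ 10.  -48.5 184.2] F [-1.2  0.7 -0.2] gap0.0928 grip0.0
in False t17.1 tcp [ 69.1 -48.4  57.6] F [-0.2  0.1 -0.1] gap0.0930 grip0.0
clamp t17.8 tcp [ 69.  -49.2  57. ] F [-1.3 -6.2  0.8] gap0.0638 grip3.0
centred True t18.4 tcp [ 69.  -75.5  56.8] F [-0.1  1.9  2.9] gap0.0122 grip3.0
grip t18.6 tcp [ 69.  -75.5  56.8] F [0.8 5.  4.4] gap0.0120 grip8.0
```

View pics/s3.png

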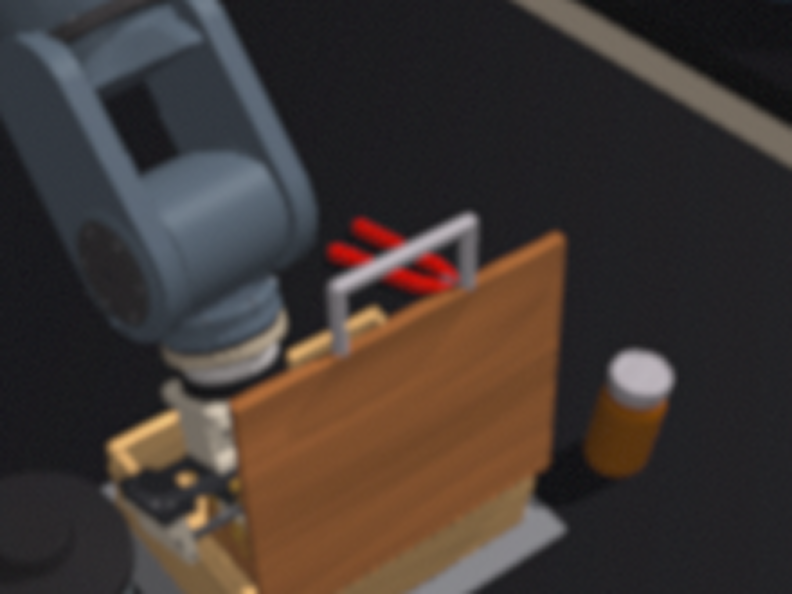

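The gap is 12.0 mm, which matches the orange end's width. The lid still stands and the gripper is clear of it. Next I swing the stay up.

```bash
python3 - <<'E'
from h import *
Rt=tilt(25); z=Rt.as_matrix()[:,2]; T=z*G*1e3
sg=lambda a:np.array([-25+86*np.cos(a),-75.3,74+86*np.sin(a)])
for a in np.r_[np.linspace(.12,1.31,11),1.35]:
    h=robot.move_l(W(sg(a)+T),feed=.06,contact_N=10)
    if h: show("hit %.2f"%a)
show("up")
p=inv(robot.state()["position"])-T; print("angle",np.arctan2(p[2]-74,p[0]+25),np.hypot(p[2]-74,p[0]+25))
robot.gripper_open(); show("open")
robot.move_l(W(inv(robot.state()["position"])-z*110),feed=.15)
robot.reach(W([-150,0,330]),quat(DOWNX)); show()
s0=robot.state();np.savez("w4s.npz",p=s0["position"],q=s0["tcp_rot"])
snap("wrist","w4",(240,0,512,200),2.9)
w=np.load("w4.npz"); M=w["mount"]
def pw(p):
    t=R.from_quat(s0["tcp_rot"]).inv().apply(W(p)-s0["position"]); c=np.linalg.inv(M)@np.r_[t,1]; K=w["K"]
    r=np.hypot(c[0],c[1]);a=np.arctan2(r,c[2]); return (np.array([K[0,2]-240,K[1,2]])+K[0,0]*a*c[:2]/r+.5)*2.9-.5
for a in(1.2,1.26,1.31): print(a,pw([-25+112*np.cos(a),-75,74+112*np.sin(a)]).round())
E
```

```text
up t22.4 tcp [  1.9 -74.9 140.8] F [1.5 7.  0.1] gap0.0120 grip9.0
angle 1.348090482618175 86.00506728189612
open t23.7 tcp [  1.8 -75.3 140.9] F [ 0.8 -1.2  0.1] gap0.0926 grip0.0
t26.1 tcp [-1.499e+02 -1.000e-01  3.295e+02] F [-0.6  0.2 -0.5] gap0.0930 grip0.0
1.2 [431. 691.]
1.26 [420. 694.]
1.31 [410. 696.]
```

View pics/w4.png

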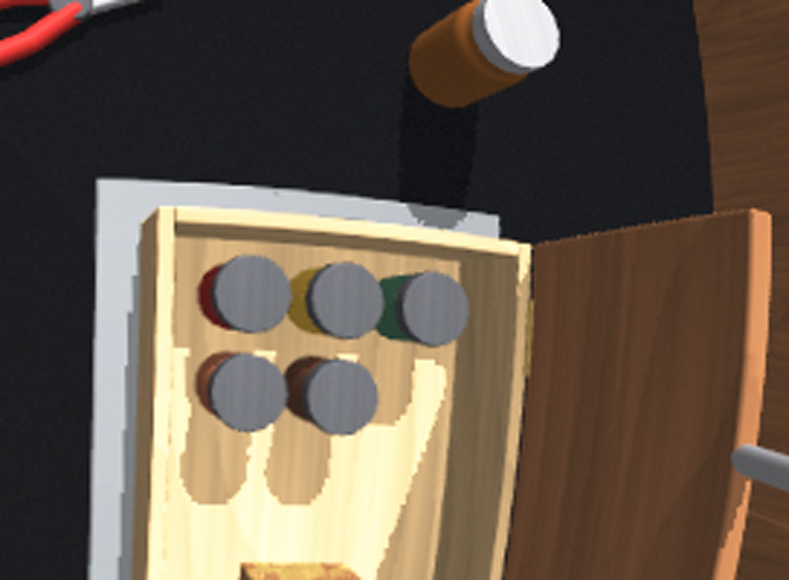

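The stay falls just below this crop, so I'll recrop the same saved picture.

```bash
python3 - <<'E'
import numpy as np,cv2
w=np.load("w4.npz");I=w["pixels"][170:290,290:450]
cv2.imwrite("pics/w4b.png",cv2.resize(I,None,fx=5,fy=5,interpolation=cv2.INTER_CUBIC))
for u,v in((431,691),(420,694),(410,696)): print(((u/2.9+240-290)*5,(v/2.9-170)*5))
E
```

```text
(493.1034482758622, 341.3793103448276)
(474.13793103448285, 346.5517241379311)
(456.8965517241378, 350.0)
```

View pics/w4b.png

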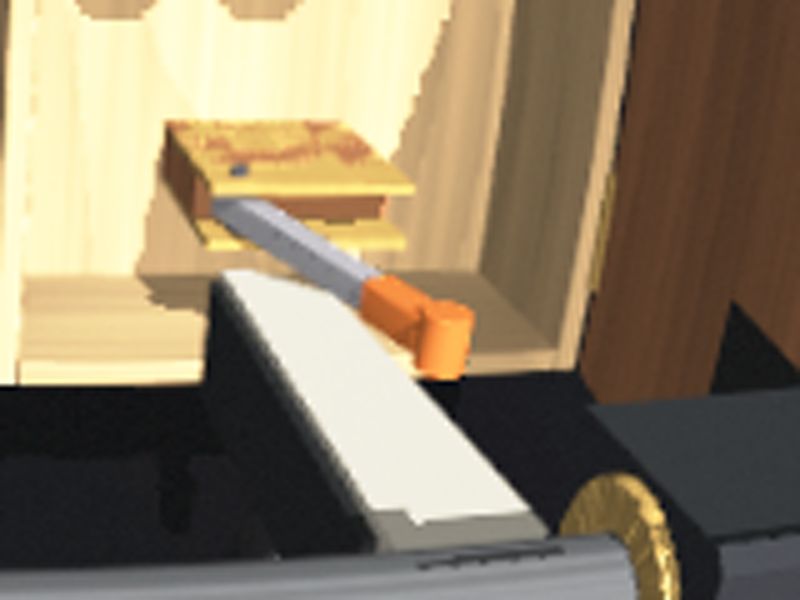

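The stay's tip end is at (446,340), against a prediction of (457,350) for 1.31 rad, so the stay is fully up. Next I regrip the bar and lower the lid.

```bash
python3 - <<'E'
from h import *
tip=np.array([0,0,-1e3*G]); q=quat(DOWNX); b=bar(1.395)
robot.reach(W(b+tip+[0,0,85]),q)
h=robot.move_l(W(b+tip),feed=.12,contact_N=5); show("at bar",h)
robot.clamp(15); show("grip")
if not h:
    for th in np.linspace(1.3,.84,6):
        h=robot.move_l(W(bar(th)+tip),feed=.08,contact_N=20); 
        if h: print("hit");break
    show("low")
    for th in np.arange(.825,.74,-.015):
        h=robot.move_l(W(bar(th)+tip),feed=.03,contact_N=4); show("%.3f"%th,h)
        if h: break
E
```

```text
at bar False t27.9 tcp [6.230e+01 1.000e-01 3.114e+02] F [-0.1 -0.1  0.9] gap0.0930 grip0.0
grip t29.2 tcp [ 62.1  -0.  310.3] F [ 0.4  0.4 -0.8] gap0.0094 grip15.0
low t31.8 tcp [-59.6   0.3 253.8] F [ 0.1  5.2 -1.6] gap0.0096 grip15.0
0.825 False t32.1 tcp [-6.220e+01  2.000e-01  2.515e+02] F [ 0.8  5.8 -2.2] gap0.0095 grip15.0
0.810 False t32.3 tcp [-6.49e+01  2.00e-01  2.49e+02] F [ 0.3  5.7 -1.7] gap0.0096 grip15.0
0.795 False t32.6 tcp [-6.760e+01  2.000e-01  2.466e+02] F [ 0.1  5.9 -2.2] gap0.0092 grip15.0
0.780 True t32.8 tcp [-68.1   0.4 245.9] F [ 2.1 -0.8  4.7] gap0.0092 grip15.0
```

Contact came at about 0.79 rad, where the lid should rest. Next I let go, retreat and check.

```bash
python3 - <<'E'
from h import *
robot.gripper_open(); show("open")
robot.move_l(W(inv(robot.state()["position"])+[0,0,90]),feed=.12)
robot.move_l(W([-270,0,340]),feed=.2); robot.dwell(.5); show()
snap("scene","s5",(130,60,400,260),2.9); s=np.load("s5.npz")
for th in(.75,.79,.83): print(th,[((proj(s,W(bar(th)+[0,y,0]))[0]-[130,60]+.5)*2.9-.5).round() for y in(50,-50)])
E
```

```text
open t34.2 tcp [-69.7   0.8 244.5] F [-0.4  0.5 -0.9] gap0.0931 grip0.0
t36.7 tcp [-269.9   -0.   340. ] F [ 0.8  0.6 -0.8] gap0.0927 grip0.0
0.75 [array([403., 156.]), array([308., 202.])]
0.79 [array([408., 154.]), array([312., 200.])]
0.83 [array([414., 152.]), array([317., 199.])]
```

View pics/s5.png

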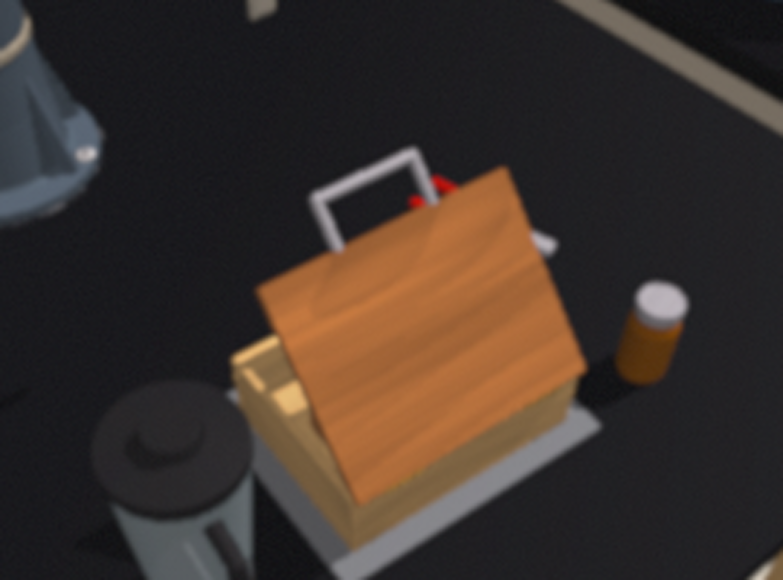

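The lid rests propped: the bar's ends are at (415,152) and (313,198), which matches about 0.79 rad. The bystanders are undisturbed and the robot is clear.

```bash
python3 -c "
from station import robot
print(robot.hand_in())"
```

```text
the job is handed in; nothing more can be done
None
```

The job is handed in at about 37 s of the 72 s limit: the lid rests on the raised stay at about 0.79 rad, the robot has let go and is clear, and the blender, jar and pliers look undisturbed in the last picture.

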